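Knock a stuck candle out of its mould

TASK

Take the red-handled push rod from its stand and use it to push the green candle out of the leaning mould, from behind through its access hole, so that it drops into the catch tray. Leave the other two candles in their cavities and the jars and the tin undisturbed, and hang the rod back upright in its stand.

Things in the scene. Friction and masses are not known exactly. Their poses are not given: they have to be found in the camera images.
- mould: fixed bench with an aluminium mould block leaning over a tray. Origin on the table below the middle cavity's mouth; x level, from the block's back to the tray, y along the row, z up. Three cavities at y = -62, 0, +62 mm, axes parallel, 30 degrees from vertical: the pushing direction is (0.5, 0, -0.866) here. Mouth centres at x 0, z 120 mm. Block 80 x 200 x 56 mm (56 along the axes), top edge at z 189 mm.
- access (a point): centre of the outer rim of the middle cavity's access hole, at x -28, y 0, z 168.5 mm in the mould's frame (axes as the mould's). The holes, 26 mm in diameter, one per cavity (y -62, 0, +62 mm), are on the cavity axes in the 6 mm steel back plate on the block's upper side (away from the tray). Each candle's back face is 6 mm below its hole's outer rim.
- tray (a point): middle of the floor of the felt-lined catch tray below the mouths, 15 mm above the table, 58 mm ahead (+x) of the mould's origin; axes as the mould's. Inside the tray is 203 mm along x and 202 mm along y; its walls end 47 mm above the table.
- green_center (a point): loose sage-green pillar candle, 40 mm diameter, 50 mm long, 40 to 85 g, stuck in one of the mould's three cavities (which one varies). This point is its centre; its z axis runs along the candle towards its back end, which shows in the access hole.
- ivory_center (a point): loose ivory pillar candle, 40 mm diameter, 50 mm long, 40 to 85 g, stuck in one of the mould's three cavities (which one varies). This point is its centre; its z axis runs along the candle towards its back end, which shows in the access hole. It must stay in place.
- terra_center (a point): loose terracotta-red pillar candle, 40 mm diameter, 50 mm long, 40 to 85 g, stuck in one of the mould's three cavities (which one varies). This point is its centre; its z axis runs along the candle towards its back end, which shows in the access hole. It must stay in place.
- green_back (a point): centre of the back face of the green candle (25 mm from its centre), seen through its access hole; the rod presses here, along the axis. Two sprung rubber clips at the mouth hold the candle: 6 to 13 N starts it, less keeps it moving; it stays stuck until pushed some 57 mm (rod tip 63 mm past the hole's outer rim; 70 is sure), then drops. z axis out of the hole.
- rod_grip (a point): push rod, 120 g, hanging upright in its stand; this is the middle of its round red handle (26 mm diameter, 55 mm long), z up the rod. Below the handle a steel collar, 32 mm diameter, 5 mm thick, its underside 32.5 mm below this point, then a steel shaft of 10 mm diameter, 90 mm long.
- rod_tip (a point): lower end of the push rod's shaft, on the axis, 122.5 mm below the middle of the handle.
- rack_hang (a point): fixed rod stand: a post with a level two-pronged fork. This is the middle of the fork's slot at its top face, 130 mm above the table; the rod's collar rests here, handle middle 32.5 mm above. Slot 18 mm wide along y, open to -x (prongs end 30 mm away), closed 20 mm away at +x; prongs 18 mm wide, 8 mm thick. Nothing stands above the fork.
- jar_a: a loose amber glass candle jar, 76 mm diameter, 88 mm high; origin at the centre of its underside. A bystander, to be left standing where it is.
- jar_b: a loose amber glass candle jar, 76 mm diameter, 88 mm high; origin at the centre of its underside. A bystander, to be left standing where it is.
- jar_c: a loose amber glass candle jar, 76 mm diameter, 88 mm high; origin at the centre of its underside. A bystander, to be left standing where it is.
- tin: a loose round aluminium tin, 68 mm diameter, 52 mm high; origin at the centre of its underside. A bystander, to be left standing where it is.
There are look-alikes about, which are no part of the job. What is shaped like the part that bears rod_grip but turquoise or yellow is not meant.

How it is judged:
By the outcome, as a careful person would: the job done as asked, in the order asked, and still so for the second after the job is handed in, with the robot touching nothing.
It also fails if it takes over 48 s, if anything falls off the work surface, if the arm or the gripper's body presses on something with over 40 N, if the wrist force passes 120 N, or if a joint passes its speed limit or range.

ROBOT

A 7-joint arm with a two-finger parallel gripper is mounted at the origin on the work surface. World frame = base frame: x ahead of the robot, y to its left, z up, the work surface at z = 0. Lengths are in m, angles in rad, forces in N, time in s.
With the tool pointing down it reaches from about 0.425 to 1.025 m from the base axis. Payload 9.4 kg.
Tool frame: the origin (TCP) lies where the fingers leave the gripper's body, on its centre line; the fingertips stand arm.nose_length ahead of it and the grasp point (between the pads) lies 54 mm ahead of it (arm.nose_length is the distance from the TCP to the fingertips, in m); z points along the fingers, y is the line along which they close (so a half turn about z gives the same grasp; the last joint's range is limited). The gripper opens to 85 mm and grips with 20 to 120 N. Pads are 22 mm wide; open, the fingers measure 114 mm over their backs; the gripper's body (76 mm by 85 mm) begins 54 mm behind the grasp point. The pads swing forward as they close: fully open they stand 13 mm farther back than shut.
Start: joints at [1.225, 0.599, -0.003, 1.599, 0.002, 0.943, -0.08], TCP at [0.193, -0.699, 0.304] pointing down, gripper open.
Joint ranges: [-2.57, 2.57], [-0.35, 1.97], [-1.29, 1.29], [0.11, 2.56], [-1.05, 4.19], [0.11, 1.86], [-2.63, 2.63]. Speed limits (rad/s): [2.22, 2.22, 3.01, 3.01, 3.14, 3.14, 3.14].

INTERFACE

Orientations are given as a unit quaternion [x, y, z, w].
In Python, from station import arm gives the robot as it stands.
- The arm moves only by the tool step_arm, never from a script. Its argument "commands" is a list that holds one entry, the list of rows, each a list of 7 numbers: the shift along the tool's x, y, z in m, then the turn, a rotation vector about the tool's x, y, z in degrees, then the finger opening in m, from 0 to 0.0854. In form: [[[tx, ty, tz, rx, ry, rz, claw], ...]]. A call has exactly 8 rows; each row shifts and turns the commanded pose from where the row before left it, along the tool's axes as they then stand; what a row does not reach is not made up. A row lasts 1/10 s, in which the tool goes at most 50 mm and 8.59 degrees, less where a joint would pass 70% of its speed; a pose out of reach is approached as far as the arm can. A call is refused whole if a number of a shift passes 0.05 or a number of a turn 8.59, either way. A call with a gripper value outside its range is refused whole. The fingers move at their own pace and stop on an object; "squeeze" is the grip in N (left out, the last holds). Time passes only in rows, so rows that do not move let the fingers close, or fill a call up. It gives the time, the measured TCP pose, the force, the opening and the grip force at its end, in the units of the state.
- arm.state(): the state, without advancing time (a new reading comes with each control period).
- arm.snapshot(name): name is "side" or "top" or "wrist"; returns a dict with "color" (480x640x3 uint8, red, green, blue), "fx", "fy", "cx", "cy" (pixels), "rvec" (rotation vector, rad) and "tvec" (3), from world to camera coordinates, as OpenCV has them. Camera axes: x right, y down, z forward; pixel columns grow to the right and rows downward; lengths in m; the calibration is good to about 2 mm. A picture is of the moment at which its call begins. There is no depth.
- arm.hand_in(): hands the job in; it is judged then, once.
The state is a dict: "clock": time; "qpos": joint angles; "qd": joint speeds; "joint_efforts": joint torques, N m; "tool_pos": TCP position; "eef_rot": TCP orientation; "ft_force": force on the tool from outside, world axes, zero at the start; "wrist_torque": the same for the moment, N m; "opening": finger opening in m; "gripper_force": force on a finger pad.
Only numpy, scipy, OpenCV 4.12 (cv2) and the standard library are available. Lean on these libraries where they do the work, as an engineer would, in place of code of your own. Each camera call takes 0.05 s, during which the arm holds its last target. There are 200 camera calls.

## Working session

There is one attempt and no reset: what is moved stays moved. The work goes in short steps, Python scripts to look and compute and a tool call to move; the robot and the scene stay as the last step left them, time stands still between calls to the robot, and variables do not carry over. Pictures are saved under pics/ and viewed, at most 10 in all, crops included, and the job is handed in when it is done.

Besides the shell and the picture viewer there is one more tool, called as name(argument=value, ...) on one line, values as JSON. step_arm: Moves the arm, as the interface text tells. Its arguments: {"type":"object","properties":{"commands":{"type":"array","items":{"type":"array","items":{"type":"array","items":{"type":"number"}}}},"squeeze":{"type":"number"}},"required":["commands"]}

```bash
mkdir -p pics; ls; python3 - <<'E'
from station import arm
import cv2,numpy as np
print(arm.state(), arm.nose_length)
for n in("side","top","wrist"):
    s=arm.snapshot(n); cv2.imwrite(f"pics/{n}0.png",s["color"][:,:,::-1]); np.savez(f"{n}0.npz",**s)
    R=cv2.Rodrigues(np.array(s["rvec"]))[0]; print(n,s["fx"],s["cx"],s["cy"],-R.T@s["tvec"],R[2])
E
```

```text
pics
{'clock': 0.0, 'qpos': array([ 1.22531389,  0.60013822, -0.0025078 ,  1.60018036,  0.00180907,
        0.94288577, -0.07983306]), 'qd': array([ 2.62924110e-04, -2.67053916e-04, -3.58542877e-04,  9.70132938e-04,
        1.54111790e-04,  5.47683440e-04, -5.29502880e-05]), 'joint_efforts': array([ 3.78862160e-05, -7.76438642e+01,  1.56472597e+00, -2.58013666e+01,
        1.23480512e-02,  8.82547436e-03, -1.03075070e-05]), 'tool_pos': array([ 0.19239886, -0.69861026,  0.30298989]), 'eef_rot': array([ 9.90982656e-01,  1.33987789e-01, -1.93554042e-04, -7.81469063e-04]), 'ft_force': array([-0.42915889,  0.49316359,  0.34857691]), 'wrist_torque': array([-0.0379877 , -0.00609151, -0.0469577 ]), 'gripper_force': 0.0, 'opening': 0.08540875928389037} 0.0726
side 466.22551545647747 317.7972672184419 236.5801330371327 [0.51076269 0.70147886 0.71442965] [ 0.0746757  -0.77234968 -0.63079276]
top 457.62655114856926 319.8818170240124 230.32403721124504 [ 0.41242567 -0.01143518  1.25302203] [ 1.69129562e-01  9.80912994e-04 -9.85593339e-01]
wrist 403.3911988383469 317.24606437821217 240.4794289104436 [ 0.26702635 -0.67901867  0.37311096] [-0.29134031 -0.07888558 -0.95336136]
```

View pics/side0.png

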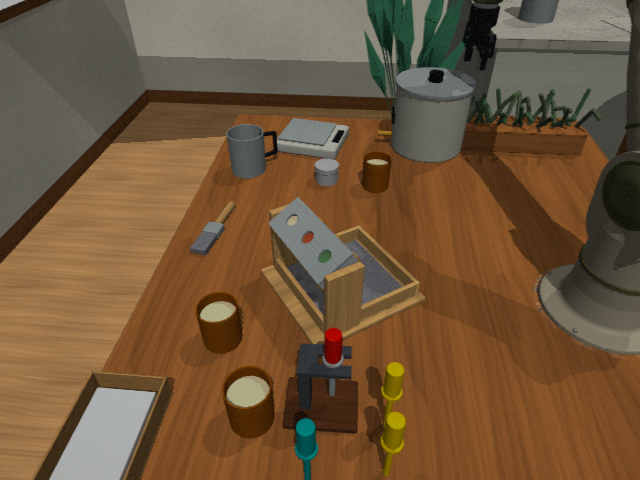

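View pics/top0.png

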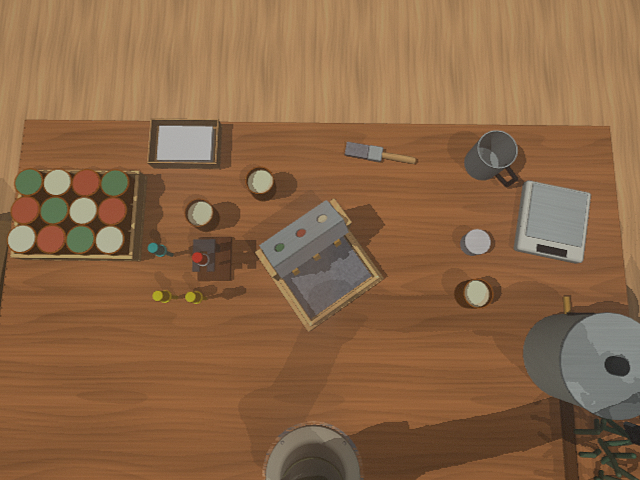

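Side view: the red handle is at (333,345). Look-alikes are turquoise (305,435) and yellow (394,380) and (394,432). The green hole is at (325,256), terracotta (308,237), ivory (292,219). In the top view, red is at (200,258), turquoise (156,248), yellow (161,296) and (193,297), and green (279,247). I choose the red one, which hangs in the dark fork.

```bash
cat > h.py <<'E'
import cv2,numpy as np
from scipy.spatial.transform import Rotation as Ro
def ray(s,uv):
    R=cv2.Rodrigues(np.array(s["rvec"],float))[0]; t=np.array(s["tvec"],float).ravel()
    d=R.T@np.array([(uv[0]-s["cx"])/s["fx"],(uv[1]-s["cy"])/s["fy"],1.]); return -R.T@t,d/np.linalg.norm(d)
def plane(s,uv,z):
    o,d=ray(s,uv); return o+d*(z-o[2])/d[2]
def tri(*obs):
    A=np.zeros((3,3));b=np.zeros(3);rs=[ray(s,uv) for s,uv in obs]
    for o,d in rs: P=np.eye(3)-np.outer(d,d);A+=P;b+=P@o
    p=np.linalg.solve(A,b); return p,[round(1e3*float(np.linalg.norm((np.eye(3)-np.outer(d,d))@(p-o))),1) for o,d in rs]
def proj(s,p): return cv2.projectPoints(np.array([p],float),np.array(s["rvec"],float),np.array(s["tvec"],float),np.array([[s["fx"],0,s["cx"]],[0,s["fy"],s["cy"]],[0,0,1]]),None)[0].ravel()
def blobs(s,lo,hi,box=None,amin=20):
    h=cv2.cvtColor(np.ascontiguousarray(s["color"]),cv2.COLOR_RGB2HSV); m=cv2.inRange(h,np.array(lo),np.array(hi))
    if box: k=np.zeros_like(m);k[box[1]:box[3],box[0]:box[2]]=1;m*=k
    n,l,st,c=cv2.connectedComponentsWithStats(m)
    return [(c[i].round(1),st[i].tolist(),l==i) for i in range(1,n) if st[i,4]>=amin]
E
python3 - <<'E'
from h import *
S=np.load("side0.npz");T=np.load("top0.npz")
S={k:S[k] for k in S};T={k:T[k] for k in T}
def show(n,s,lo,hi,box,a=15):
    r=blobs(s,lo,hi,box,a)
    for c,st,_ in r: print(n,c,st)
show("redS",S,(0,200,80),(5,255,255),(300,310,360,380)); show("redT",T,(0,180,80),(5,255,255),(180,240,220,275))
for n,u,v in(("g",(325,256),(279,247)),("t",(308,237),(301,233)),("i",(292,219),(322,218))):
    print(n,S["color"][u[1],u[0]],T["color"][v[1],v[0]])
    print(cv2.cvtColor(np.array([[S["color"][u[1],u[0]],T["color"][v[1],v[0]]]]),cv2.COLOR_RGB2HSV))
a=S["color"][190:420,180:430];b=T["color"][160:340,130:400]
cv2.imwrite("pics/c1.png",np.hstack([cv2.resize(a,(400,368),interpolation=2),cv2.resize(b,(400,368),interpolation=2)])[:,:,::-1])
E
```

```text
redS [333.1 344.6] [325, 328, 17, 36, 495]
redT [196.8 257. ] [192, 253, 11, 10, 80]
g [ 68 103  65] [ 82 104  73]
[[[ 58  94 103]
  [ 51  76 104]]]
t [137  60  30] [139  80  62]
[[[  8 199 137]
  [  7 141 139]]]
i [173 161 125] [169 157 125]
[[[ 23  71 173]
  [ 22  66 169]]]
```

View pics/c1.png

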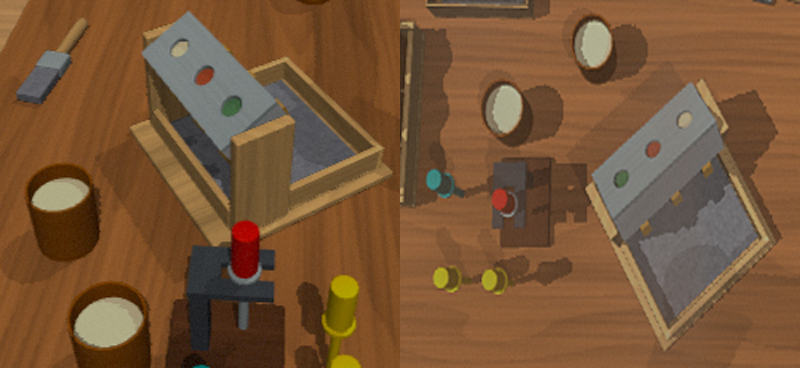

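The crop confirms the red-handled rod in the dark fork, with the fork opening towards the robot. The green candle is in the cavity nearest the rod.

```bash
python3 - <<'E'
from h import *
S=np.load("side0.npz");T=np.load("top0.npz")
S={k:S[k] for k in S};T={k:T[k] for k in T}
B=(265,195,350,290);C=(255,195,350,265)
rng={"g":((38,60,60),(75,255,255)),"t":((0,110,70),(14,255,255)),"i":((15,45,120),(32,130,255))}
near={"g":((325,256),(279,247)),"t":((308,237),(301,233)),"i":((292,219),(322,218))}
P={}
for n,(lo,hi) in rng.items():
    o=[]
    for s,b,c0 in((S,B,near[n][0]),(T,C,near[n][1])):
        r=min(blobs(s,lo,hi,b,8),key=lambda r:np.hypot(*(r[0]-c0))); print(n,r[0],r[1]); o.append((s,r[0]))
    P[n],e=tri(*o); print(n,P[n].round(4),e)
v=P["i"]-P["g"]; print("row len",np.linalg.norm(v),"mid",(P["i"]+P["g"])/2-P["t"],v/np.linalg.norm(v))
p,e=tri((S,(333.5,333.3)),(T,(196.8,257.3)));print("handle cap",p.round(4),e)
for z in(.13+.06,): print(plane(T,(196.8,257.3),z))
E
```

```text
g [324.6 256.5] [319, 251, 12, 12, 99]
g [279.3 247.1] [275, 244, 9, 8, 47]
g [0.5577 0.0862 0.1673] [0.7, 0.7]
t [307.4 237.5] [302, 233, 11, 10, 81]
t [300.5 232.7] [297, 229, 9, 8, 48]
t [0.5935 0.0362 0.1673] [1.0, 1.0]
i [292.1 220.1] [287, 216, 11, 9, 72]
i [321.9 218.3] [318, 215, 9, 8, 55]
i [ 0.6293 -0.0149  0.1669] [0.9, 0.9]
row len 0.12393395487941168 mid [-9.39941704e-06 -5.18314624e-04 -1.72628869e-04] [ 0.57781897 -0.81615722 -0.0035539 ]
handle cap [0.529  0.2756 0.1914] [1.3, 1.3]
[0.52784419 0.2760277  0.19      ]
```

```bash
cat >> h.py <<'E'
def rows(p0,q0,p1,q1,n,claw,prof=None):
    "straight move in n rows, printed for step_arm: shift in tool axes, turn in deg"
    R0=Ro.from_quat(q0);w=(R0.inv()*Ro.from_quat(q1)).as_rotvec();out=[];p=np.array(p0,float);R=R0
    f=np.arange(1,n+1)/n
    for a in f:
        pt=np.array(p0)+(np.array(p1)-p0)*a; t=R.inv().apply(pt-p).round(4)
        Rn=R0*Ro.from_rotvec(w*a); r=np.degrees((R.inv()*Rn).as_rotvec()).round(2)
        out.append([*map(float,t),*map(float,r),claw]); p=p+R.apply(t); R=R*Ro.from_rotvec(np.radians(r))
    for i in range(0,n,8): print([out[i:i+8]])
    print("end",p.round(4),R.as_quat().round(4))
def face(z,ydir):
    z=np.array(z,float)/np.linalg.norm(z); y=np.array(ydir,float); y-=z*(y@z); y/=np.linalg.norm(y)
    return Ro.from_matrix(np.c_[np.cross(y,z),y,z]).as_quat()
E
python3 - <<'E'
from h import *
from station import arm
s=arm.state();p,q=s["tool_pos"],s["eef_rot"]
q1=face((0,0,-1),(np.cos(np.radians(-45)),np.sin(np.radians(-45)),0))
qm=Ro.from_quat(q)*Ro.from_rotvec((Ro.from_quat(q).inv()*Ro.from_quat(q1)).as_rotvec()/2)
rows(p,q,(.53,-.25,.35),qm.as_quat(),16,.0854)
rows((.53,-.25,.35),qm.as_quat(),(.525,.272,.33),q1,16,.0854)
E
```

```text
[[[0.0278, -0.0214, -0.0029, -0.0, -0.0, -0.92, 0.0854], [0.0281, -0.021, -0.0029, -0.0, -0.0, -0.93, 0.0854], [0.0285, -0.0206, -0.0029, -0.01, -0.0, -0.92, 0.0854], [0.0288, -0.02, -0.0029, 0.0, -0.0, -0.93, 0.0854], [0.0291, -0.0196, -0.0029, -0.0, -0.0, -0.92, 0.0854], [0.0294, -0.0191, -0.0029, -0.0, -0.0, -0.93, 0.0854], [0.0297, -0.0187, -0.0029, -0.01, -0.0, -0.92, 0.0854], [0.0301, -0.0182, -0.0029, 0.0, -0.0, -0.93, 0.0854]]]
[[[0.0303, -0.0176, -0.0029, 0.0, -0.0, -0.92, 0.0854], [0.0306, -0.0172, -0.0029, -0.0, -0.0, -0.93, 0.0854], [0.0308, -0.0167, -0.003, -0.0, -0.0, -0.92, 0.0854], [0.0312, -0.0162, -0.0029, -0.01, -0.0, -0.93, 0.0854], [0.0314, -0.0157, -0.0029, 0.0, -0.0, -0.92, 0.0854], [0.0316, -0.0152, -0.0029, 0.0, -0.01, -0.93, 0.0854], [0.0319, -0.0146, -0.0029, -0.0, 0.0, -0.92, 0.0854], [0.0321, -0.0142, -0.0029, -0.0, 0.0, -0.93, 0.0854]]]
end [ 0.53 -0.25  0.35] [ 9.655e-01  2.605e-01 -1.000e-04 -3.000e-04]
[[[0.0161, -0.0284, 0.0013, -0.0, -0.0, -0.92, 0.0854], [0.0166, -0.028, 0.0012, -0.0, -0.0, -0.93, 0.0854], [0.0171, -0.0279, 0.0013, -0.01, -0.0, -0.92, 0.0854], [0.0175, -0.0275, 0.0013, 0.0, -0.0, -0.93, 0.0854], [0.0179, -0.0273, 0.0012, -0.0, -0.0, -0.92, 0.0854], [0.0184, -0.0269, 0.0013, -0.0, -0.0, -0.93, 0.0854], [0.0188, -0.0267, 0.0013, -0.01, -0.0, -0.92, 0.0854], [0.0192, -0.0263, 0.0012, 0.0, -0.0, -0.93, 0.0854]]]
[[[0.0197, -0.0261, 0.0013, 0.0, -0.0, -0.92, 0.0854], [0.0201, -0.0257, 0.0012, -0.0, -0.0, -0.93, 0.0854], [0.0205, -0.0254, 0.0013, -0.0, -0.0, -0.92, 0.0854], [0.0208, -0.025, 0.0012, -0.01, -0.0, -0.93, 0.0854], [0.0213, -0.0247, 0.0013, 0.0, -0.0, -0.92, 0.0854], [0.0217, -0.0244, 0.0013, 0.0, -0.01, -0.93, 0.0854], [0.0221, -0.024, 0.0012, -0.0, 0.0, -0.92, 0.0854], [0.0225, -0.0237, 0.0013, -0.0, 0.0, -0.93, 0.0854]]]
end [0.525 0.272 0.33 ] [ 0.9239  0.3827 -0.     -0.    ]
```

step_arm(commands=[[[0.028, -0.021, -0.006, 0, 0, -0.9, 0.0854], [0.028, -0.021, -0.006, 0, 0, -0.9, 0.0854], [0.028, -0.021, -0.006, 0, 0, -0.9, 0.0854], [0.029, -0.02, -0.006, 0, 0, -0.9, 0.0854], [0.029, -0.02, -0.006, 0, 0, -0.9, 0.0854], [0.029, -0.019, -0.006, 0, 0, -0.9, 0.0854], [0.03, -0.019, -0.006, 0, 0, -0.9, 0.0854], [0.03, -0.018, -0.006, 0, 0, -0.9, 0.0854]]])

```text
clock: 0.95
tool_pos: [0.3617, -0.4732, 0.352]
eef_rot: [0.981, 0.196, -0.0, -0.0]
ft_force: [0.8, -0.8, 0.2]
opening: 0.0854
gripper_force: 0.0
```

step_arm(commands=[[[0.03, -0.018, 0, 0, 0, -0.9, 0.0854], [0.031, -0.017, 0, 0, 0, -0.9, 0.0854], [0.031, -0.017, 0, 0, 0, -0.9, 0.0854], [0.031, -0.016, 0, 0, 0, -0.9, 0.0854], [0.031, -0.016, 0, 0, 0, -0.9, 0.0854], [0.032, -0.015, 0, 0, 0, -0.9, 0.0854], [0.032, -0.015, 0, 0, 0, -0.9, 0.0854], [0.032, -0.014, 0, 0, 0, -0.9, 0.0854]]])

```text
clock: 1.75
tool_pos: [0.5313, -0.2492, 0.3518]
eef_rot: [0.966, 0.257, -0.0, -0.0]
ft_force: [1.4, -0.1, -0.2]
opening: 0.0852
gripper_force: 0.0
```

step_arm(commands=[[[0.016, -0.028, 0.001, 0, 0, -0.9, 0.0854], [0.017, -0.028, 0.001, 0, 0, -0.9, 0.0854], [0.017, -0.028, 0.001, 0, 0, -0.9, 0.0854], [0.017, -0.028, 0.001, 0, 0, -0.9, 0.0854], [0.018, -0.027, 0.001, 0, 0, -0.9, 0.0854], [0.018, -0.027, 0.001, 0, 0, -0.9, 0.0854], [0.019, -0.027, 0.001, 0, 0, -0.9, 0.0854], [0.019, -0.026, 0.001, 0, 0, -0.9, 0.0854]]])

```text
clock: 2.55
tool_pos: [0.5296, 0.0115, 0.3438]
eef_rot: [0.948, 0.318, -0.0, -0.0]
ft_force: [0.4, 0.4, -0.0]
opening: 0.0852
gripper_force: 0.0
```

step_arm(commands=[[[0.02, -0.026, 0.001, 0, 0, -0.9, 0.0854], [0.02, -0.026, 0.001, 0, 0, -0.9, 0.0854], [0.02, -0.025, 0.001, 0, 0, -0.9, 0.0854], [0.021, -0.025, 0.001, 0, 0, -0.9, 0.0854], [0.021, -0.025, 0.001, 0, 0, -0.9, 0.0854], [0.021, -0.024, 0.001, 0, 0, -0.9, 0.0854], [0.022, -0.024, 0.001, 0, 0, -0.9, 0.0854], [0.022, -0.024, 0.001, 0, 0, -0.9, 0.0854]]])

```text
clock: 3.35
tool_pos: [0.5291, 0.2712, 0.3356]
eef_rot: [0.926, 0.376, -0.0, 0.0]
ft_force: [-0.0, -0.1, -0.4]
opening: 0.0852
gripper_force: 0.0
```

```bash
python3 - <<'E'
from h import *
from station import arm
s=arm.state();print(s["tool_pos"],s["eef_rot"],s["qpos"].round(2))
W=arm.snapshot("wrist"); np.savez("w1.npz",**W)
cv2.imwrite("pics/w1.png",W["color"][:,:,::-1])
for c,st,_ in blobs(W,(0,180,60),(5,255,255),None,100): print(c,st,plane(W,c,.19))
E
```

```text
[0.52910015 0.27119487 0.33564899] [ 9.26438386e-01  3.76446378e-01 -1.88276286e-04  7.94065061e-05] [-0.34  0.42 -0.32  1.86  0.17  0.89 -1.54]
[312.3 236.1] [291, 206, 44, 59, 1911] [0.53552452 0.28038584 0.19      ]
```

View pics/w1.png

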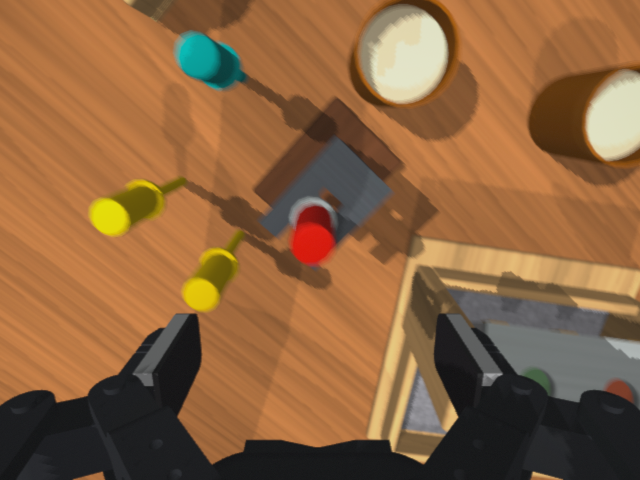

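The wrist view shows the red cap at (313,244) above its collar at (314,213), in the dark fork. Turquoise is at (205,58), yellow at (110,215) and (202,292), all clear of the closing line.

```bash
python3 - <<'E'
from h import *
L=lambda f:{k:v for k,v in np.load(f).items()}
S,T,W=L("side0.npz"),L("top0.npz"),L("w1.npz")
p,e=tri((S,(333.5,333.3)),(T,(196.8,257.3)),(W,(313,245)));print("cap",p.round(4),e)
print(plane(W,(313,245),.19),"collar top",plane(W,(314,213),.135), "fork edge",plane(W,(337,140),.13),plane(W,(265,222),.13))
for c in((205,58),(110,215),(202,292)): print(plane(W,c,.16))
s=dict(p=[.5291,.2712,.3356],q=[.92644,.37645,0,0])
rows(s["p"],s["q"],(p[0],p[1],.28),s["q"],8,.0854)
rows((p[0],p[1],.28),s["q"],(p[0],p[1],.218),s["q"],8,.0854)
E
```

```text
cap [0.53   0.2758 0.19  ] [1.2, 2.2, 2.1]
[0.53203307 0.27646595 0.19      ] collar top [0.53579143 0.27991851 0.135     ] fork edge [0.58132201 0.30279071 0.13      ] [0.5060543  0.29936974 0.13      ]
[0.56171175 0.389519   0.16      ]
[0.45027424 0.37468374 0.16      ]
[0.4495023  0.29988357 0.16      ]
[[[0.0005, -0.0003, 0.007, 0.0, 0.0, 0.0, 0.0854], [0.0005, -0.0004, 0.0069, 0.0, 0.0, 0.0, 0.0854], [0.0004, -0.0003, 0.0069, 0.0, 0.0, 0.0, 0.0854], [0.0005, -0.0003, 0.007, 0.0, 0.0, 0.0, 0.0854], [0.0005, -0.0003, 0.0069, 0.0, 0.0, 0.0, 0.0854], [0.0005, -0.0004, 0.007, 0.0, 0.0, 0.0, 0.0854], [0.0005, -0.0003, 0.0069, 0.0, 0.0, 0.0, 0.0854], [0.0004, -0.0003, 0.007, 0.0, 0.0, 0.0, 0.0854]]]
end [0.53   0.2757 0.28  ] [0.9264 0.3764 0.     0.    ]
[[[0.0, 0.0, 0.0077, 0.0, 0.0, 0.0, 0.0854], [0.0, 0.0, 0.0078, 0.0, 0.0, 0.0, 0.0854], [0.0, 0.0, 0.0078, 0.0, 0.0, 0.0, 0.0854], [0.0, 0.0, 0.0077, 0.0, 0.0, 0.0, 0.0854], [0.0, 0.0, 0.0078, 0.0, 0.0, 0.0, 0.0854], [0.0, 0.0, 0.0077, 0.0, 0.0, 0.0, 0.0854], [0.0, 0.0, 0.0078, 0.0, 0.0, 0.0, 0.0854], [0.0, 0.0, 0.0077, 0.0, 0.0, 0.0, 0.0854]]]
end [0.53   0.2758 0.218 ] [0.9264 0.3764 0.     0.    ]
```

step_arm(commands=[[[0.003, -0.001, 0.01, 0, 0, 0, 0.0854], [0.003, -0.001, 0.015, 0, 0, 0, 0.0854], [0, 0, 0.015, 0, 0, 0, 0.0854], [0, 0, 0.015, 0, 0, 0, 0.0854], [0, 0, 0.015, 0, 0, 0, 0.0854], [0, 0, 0.015, 0, 0, 0, 0.0854], [0, 0, 0.015, 0, 0, 0, 0.0854], [0, 0, 0.015, 0, 0, 0, 0.0854]]])

```text
clock: 4.2
tool_pos: [0.5322, 0.2736, 0.219]
eef_rot: [0.927, 0.375, -0.001, 0.0]
ft_force: [-0.1, 0.1, 1.3]
opening: 0.085
gripper_force: 0.0
```

step_arm(commands=[[[0, 0, 0.002, 0, 0, 0, 0.0854], [0, 0, 0, 0, 0, 0, 0.06], [0, 0, 0, 0, 0, 0, 0.04], [0, 0, 0, 0, 0, 0, 0.02], [0, 0, 0, 0, 0, 0, 0.015], [0, 0, 0, 0, 0, 0, 0.015], [0, 0, 0, 0, 0, 0, 0.015], [0, 0, 0, 0, 0, 0, 0.015]]], squeeze=60)

```text
clock: 5.0
tool_pos: [0.5324, 0.2757, 0.2196]
eef_rot: [0.927, 0.376, 0.0, 0.0]
ft_force: [-0.2, -0.6, 5.6]
opening: 0.0246
gripper_force: 58.5
```

step_arm(commands=[[[0, 0, -0.008, 0, 0, 0, 0.015], [0, 0, -0.015, 0, 0, 0, 0.015], [0, 0, -0.018, 0, 0, 0, 0.015], [0, 0, -0.018, 0, 0, 0, 0.015], [0, 0, -0.018, 0, 0, 0, 0.015], [0, 0, -0.018, 0, 0, 0, 0.015], [0, 0, -0.018, 0, 0, 0, 0.015], [0, 0, -0.017, 0, 0, 0, 0.015]]])

```text
clock: 5.8
tool_pos: [0.5319, 0.2756, 0.35]
eef_rot: [0.926, 0.376, -0.0, -0.0]
ft_force: [0.6, -0.5, -1.7]
opening: 0.025
gripper_force: 58.8
```

```bash
python3 - <<'E'
from h import *
from station import arm
s=arm.state();print(s["tool_pos"],s["eef_rot"],s["qpos"].round(2),s["ft_force"])
o=[]
for n,b in(("side",(250,180,450,450)),("top",(120,180,280,320)),("wrist",None)):
    s=arm.snapshot(n);np.savez(n+"1.npz",**s);o.append(s["color"])
a=o[0][130:430,250:450]
cv2.imwrite("pics/l1.png",np.hstack([cv2.resize(a,(350,525)),cv2.resize(o[2][:,:],(450,525))])[:,:,::-1])
E
```

```text
[0.53194134 0.275554   0.35000938] [ 9.26499863e-01  3.76295099e-01 -9.87295363e-06 -4.00904484e-05] [-0.34  0.42 -0.32  1.83  0.16  0.92 -1.54] [ 0.58357314 -0.50446845 -1.69228843]
```

View pics/l1.png

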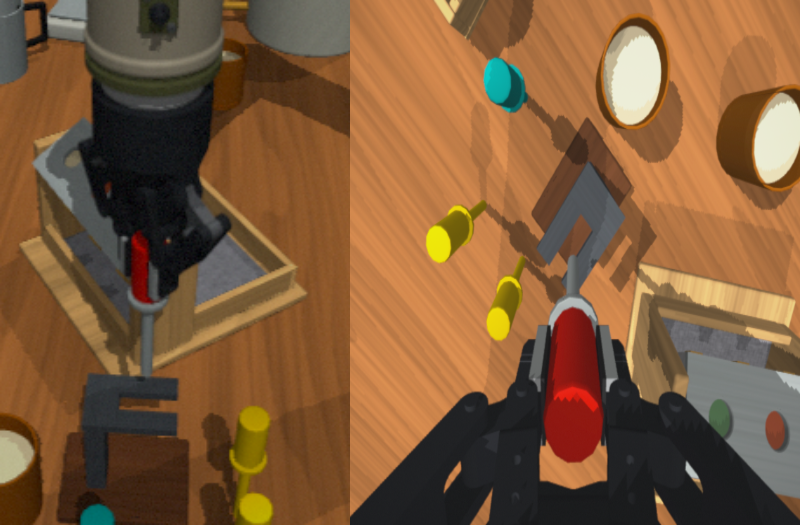

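The rod is held coaxial and clear of the fork. Its tip is at side pixel (334,345) and wrist pixel (316,236). The slot opens towards the lower left in the wrist view.

```bash
python3 - <<'E'
from h import *
from station import arm
L=lambda f:{k:v for k,v in np.load(f).items()}
S,W=L("side1.npz"),L("wrist1.npz")
p,e=tri((S,(334,345.4)),(W,(315.7,235)));print("tip",p.round(4),e)
print("pred",proj(S,(.532,.2756,.1704)),proj(W,(.532,.2756,.1704)))
st=arm.state();p0,q0=st["tool_pos"],st["eef_rot"]
G=np.array([.5583,.0866,.1685]); xm=-np.array([.8162,.5778,0]);d=.5*xm+np.array([0,0,-.866])
R0=Ro.from_quat(q0); tilt=np.cross([0,0,-1],d); ang=np.arcsin(np.linalg.norm(tilt)); q1=(Ro.from_rotvec(tilt/np.linalg.norm(tilt)*ang)*R0).as_quat()
Lt=.1796
A=G-d*(Lt+.03)   # tip 30 mm short of the rim
H=A-d*.05
print("A",A,"q1",q1,"axes",Ro.from_quat(q1).as_matrix().round(3))
rows(p0,q0,H,q1,16,.015)
E
```

```text
tip [0.5306 0.2752 0.1627] [1.7, 1.7]
pred [332.02913628 342.71525419] [315.86836395 238.81226707]
A [0.64383776 0.14715344 0.3500136 ] q1 [ 0.89516984  0.36353462 -0.25106849  0.05897588] axes [[ 0.61   0.68  -0.407]
 [ 0.621 -0.729 -0.288]
 [-0.492 -0.077 -0.867]]
[[[0.0009, 0.0109, -0.0027, 0.29, -1.85, -0.0, 0.015], [0.0009, 0.0108, -0.0028, 0.29, -1.85, -0.0, 0.015], [0.0008, 0.0109, -0.0029, 0.29, -1.86, -0.0, 0.015], [0.0006, 0.0108, -0.003, 0.29, -1.85, -0.0, 0.015], [0.0006, 0.0108, -0.003, 0.29, -1.85, -0.0, 0.015], [0.0005, 0.0108, -0.0031, 0.29, -1.85, -0.0, 0.015], [0.0003, 0.0108, -0.0032, 0.29, -1.86, -0.0, 0.015], [0.0003, 0.0107, -0.0032, 0.29, -1.85, -0.0, 0.015]]]
[[[0.0002, 0.0108, -0.0033, 0.29, -1.85, -0.0, 0.015], [0.0, 0.0107, -0.0033, 0.29, -1.85, -0.0, 0.015], [-0.0001, 0.0107, -0.0035, 0.29, -1.86, -0.01, 0.015], [-0.0001, 0.0107, -0.0034, 0.29, -1.85, 0.0, 0.015], [-0.0003, 0.0107, -0.0035, 0.29, -1.85, 0.0, 0.015], [-0.0004, 0.0106, -0.0036, 0.29, -1.85, 0.0, 0.015], [-0.0005, 0.0107, -0.0036, 0.29, -1.86, 0.0, 0.015], [-0.0006, 0.0106, -0.0036, 0.29, -1.85, 0.0, 0.015]]]
end [0.6643 0.1616 0.3933] [ 0.8952  0.3636 -0.2511  0.059 ]
```

step_arm(commands=[[[0.001, 0.011, -0.005, 0.3, -1.85, 0, 0.015], [0.001, 0.011, -0.005, 0.3, -1.85, 0, 0.015], [0.001, 0.011, -0.004, 0.3, -1.85, 0, 0.015], [0.001, 0.011, -0.004, 0.3, -1.85, 0, 0.015], [0.001, 0.011, -0.003, 0.3, -1.85, 0, 0.015], [0, 0.011, -0.003, 0.3, -1.85, 0, 0.015], [0, 0.011, -0.003, 0.3, -1.85, 0, 0.015], [0, 0.011, -0.003, 0.3, -1.85, 0, 0.015]]])

```text
clock: 6.75
tool_pos: [0.5995, 0.2172, 0.3753]
eef_rot: [0.918, 0.373, -0.129, 0.029]
ft_force: [0.5, 1.0, -1.4]
opening: 0.0245
gripper_force: 58.8
```

step_arm(commands=[[[0, 0.011, -0.003, 0.3, -1.85, 0, 0.015], [0, 0.011, -0.003, 0.3, -1.85, 0, 0.015], [0, 0.011, -0.003, 0.3, -1.85, 0, 0.015], [0, 0.011, -0.003, 0.3, -1.85, 0, 0.015], [0, 0.011, -0.003, 0.3, -1.85, 0, 0.015], [0, 0.01, -0.003, 0.3, -1.85, 0, 0.015], [0, 0.01, -0.003, 0.3, -1.85, 0, 0.015], [0, 0.01, -0.003, 0.3, -1.85, 0, 0.015]]])

```text
clock: 7.55
tool_pos: [0.6652, 0.1609, 0.3924]
eef_rot: [0.895, 0.363, -0.254, 0.058]
ft_force: [-0.4, 0.4, -1.4]
opening: 0.0249
gripper_force: 58.8
```

```bash
cat > chk.py <<'E'
from h import *
from station import arm
G=np.array([.5583,.0866,.1685]);d=np.array([-.4081,-.2889,-.866])
def chk(name):
    st=arm.state();p,R=st["tool_pos"],Ro.from_quat(st["eef_rot"]);z=R.apply([0,0,1])
    tip=p+z*.1796; e=G-tip
    print(p,"tip",tip.round(4),"short of rim",(e@d).round(4),"tool-frame: to rim",R.inv().apply(e).round(4),"turn deg",np.degrees(R.inv().apply(np.cross(z,d))).round(2),"q",st["qpos"].round(2),st["ft_force"].round(1))
    out=[]
    for n in("side","wrist"):
        s=arm.snapshot(n);np.savez(f"{n}_{name}.npz",**s);print(n,"tip px",proj(s,tip).round(1),"rim px",proj(s,G).round(1));out.append(s["color"])
    return out
E
python3 - <<'E'
from chk import *
o=chk("a")
a=o[0][110:330,240:400]
cv2.imwrite("pics/a1.png",np.hstack([cv2.resize(a,(400,550)),cv2.resize(o[1][140:470,200:440],(400,550))])[:,:,::-1])
E
```

```text
[0.66524515 0.16093169 0.39244603] tip [0.5913 0.1092 0.2372] short of rim 0.0795 tool-frame: to rim [-0.     -0.0004  0.0795] turn deg [-0.19  0.13 -0.  ] q [-0.25  0.67 -0.22  1.32  0.21  1.69 -1.29] [-0.4  0.4 -1.4]
side tip px [303.7 232.7] rim px [324.6 256.2]
wrist tip px [313.5 237.1] rim px [313.9 208.9]
```

View pics/a1.png

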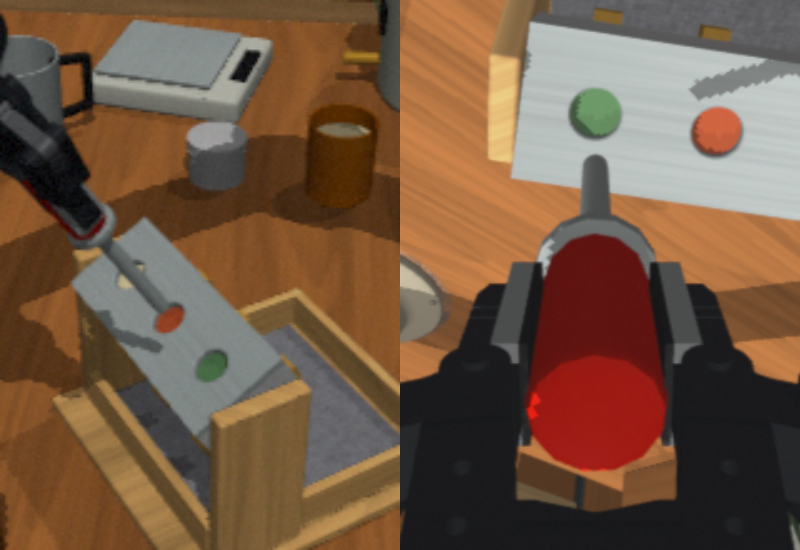

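The tip is at wrist pixel (318,233) and the green hole at (317,208). Side pixels are (305,234) and (325,256). Both match the prediction within 2 px, so the rod is on axis.

step_arm(commands=[[[0, 0, 0.009, -0.2, 0.1, 0, 0.015], [0, 0, 0.009, 0, 0, 0, 0.015], [0, 0, 0.009, 0, 0, 0, 0.015], [0, 0, 0.009, 0, 0, 0, 0.015], [0, 0, 0.009, 0, 0, 0, 0.015], [0, 0, 0.009, 0, 0, 0, 0.015], [0, 0, 0.009, 0, 0, 0, 0.015], [0, 0, 0.009, 0, 0, 0, 0.015]]])

```text
clock: 8.45
tool_pos: [0.6355, 0.1402, 0.3309]
eef_rot: [0.895, 0.364, -0.251, 0.059]
ft_force: [-0.6, -0.8, -1.2]
opening: 0.0247
gripper_force: 58.9
```

```bash
python3 - <<'E'
from chk import *
o=chk("b")
a=o[0][150:290,270:370]
cv2.imwrite("pics/b1.png",np.hstack([cv2.resize(a,(400,560)),cv2.resize(o[1][140:470,200:440],(400,560))])[:,:,::-1])
E
```

```text
[0.63551387 0.14024065 0.33091078] tip [0.5626 0.0885 0.1751] short of rim 0.0081 tool-frame: to rim [-0.0005 -0.001   0.0081] turn deg [ 0.05 -0.14  0.  ] q [-0.23  0.67 -0.22  1.48  0.23  1.53 -1.31] [-0.6 -0.8 -1.2]
side tip px [322.1 253.9] rim px [324.6 256.2]
wrist tip px [316.4 237.1] rim px [314.9 234.3]
```

View pics/b1.png

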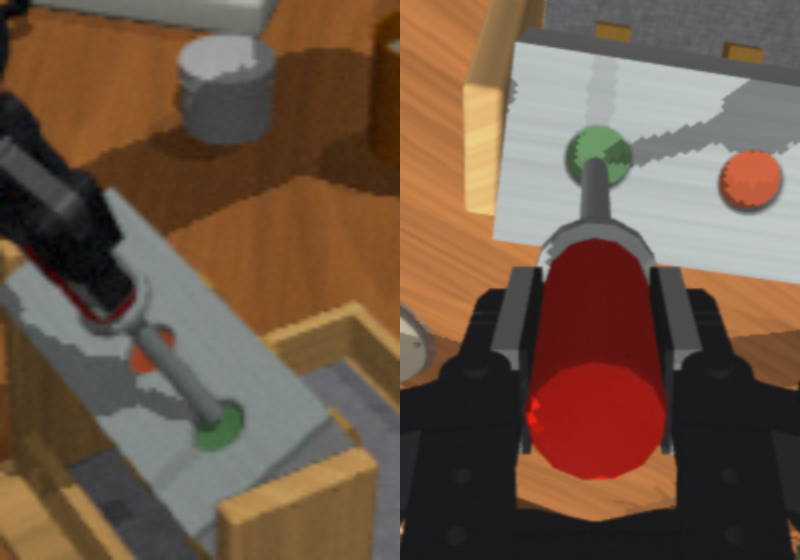

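The tip stands inside the outline of the green hole in both views, at side crop (215,420) and wrist crop (597,160), with clearance all round. Now I push.

step_arm(commands=[[[0, -0.001, 0.005, 0, 0, 0, 0.015], [0, 0, 0.005, 0, 0, 0, 0.015], [0, 0, 0.005, 0, 0, 0, 0.015], [0, 0, 0.005, 0, 0, 0, 0.015], [0, 0, 0.006, 0, 0, 0, 0.015], [0, 0, 0.006, 0, 0, 0, 0.015], [0, 0, 0.006, 0, 0, 0, 0.015], [0, 0, 0.006, 0, 0, 0, 0.015]]], squeeze=80)

```text
clock: 9.35
tool_pos: [0.6172, 0.1284, 0.2931]
eef_rot: [0.895, 0.364, -0.251, 0.059]
ft_force: [1.4, 0.7, 3.4]
opening: 0.0246
gripper_force: 78.9
```

step_arm(commands=[[[0, 0, 0.006, 0, 0, 0, 0.015], [0, 0, 0.006, 0, 0, 0, 0.015], [0, 0, 0.006, 0, 0, 0, 0.015], [0, 0, 0.006, 0, 0, 0, 0.015], [0, 0, 0.006, 0, 0, 0, 0.015], [0, 0, 0.006, 0, 0, 0, 0.015], [0, 0, 0.002, 0, 0, 0, 0.015], [0, 0, 0, 0, 0, 0, 0.015]]])

```text
clock: 10.15
tool_pos: [0.6014, 0.1172, 0.2599]
eef_rot: [0.895, 0.364, -0.252, 0.059]
ft_force: [0.2, -0.4, -1.3]
opening: 0.0243
gripper_force: 78.9
```

```bash
python3 - <<'E'
from chk import *
o=chk("c")
t=arm.snapshot("top")["color"]
cv2.imwrite("pics/c2.png",np.hstack([cv2.resize(o[0][150:350,240:440],(400,400)),cv2.resize(t[170:340,235:405],(400,400))])[:,:,::-1])
E
```

```text
[0.60137793 0.11723899 0.25992264] tip [0.5282 0.0654 0.1043] short of rim -0.074 tool-frame: to rim [-0.0002  0.0001 -0.074 ] turn deg [ 0.01 -0.05  0.  ] q [-0.21  0.69 -0.23  1.64  0.25  1.35 -1.34] [ 0.2 -0.4 -1.3]
side tip px [341.3 275.3] rim px [324.6 256.2]
wrist tip px [316.1 237.4] rim px [315.9 283.6]
```

View pics/c2.png

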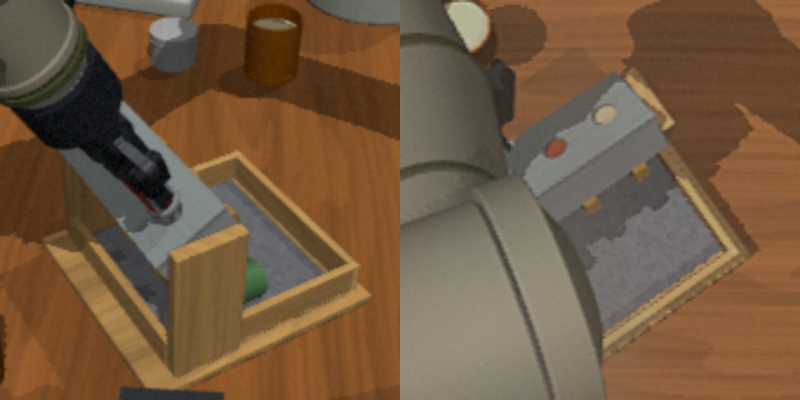

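The green candle lies in the tray at side crop (255,280), and the terracotta and ivory ones are still in place. Now I retract.

step_arm(commands=[[[0, 0, -0.01, 0, 0, 0, 0.015], [0, 0, -0.02, 0, 0, 0, 0.015], [0, 0, -0.02, 0, 0, 0, 0.015], [0, 0, -0.02, 0, 0, 0, 0.015], [0, 0, -0.02, 0, 0, 0, 0.015], [0, 0, -0.02, 0, 0, 0, 0.015], [0, 0, -0.02, 0, 0, 0, 0.015], [0, 0, -0.02, 0, 0, 0, 0.015]]])

```text
clock: 11.1
tool_pos: [0.6632, 0.1613, 0.3923]
eef_rot: [0.895, 0.364, -0.25, 0.059]
ft_force: [0.6, -0.4, -1.2]
opening: 0.0241
gripper_force: 78.8
```

```bash
python3 - <<'E'
from h import *
from station import arm
s=arm.state();p,q=s["tool_pos"],s["eef_rot"];print(p)
rows(p,q,(.532,.2757,.365),[.9265,.3763,0,0],16,.015)
E
```

```text
[0.66316657 0.16133708 0.39229625]
[[[0.0003, -0.0107, 0.0027, -0.29, 1.84, 0.0, 0.015], [0.0002, -0.0106, 0.0027, -0.28, 1.84, 0.01, 0.015], [0.0001, -0.0107, 0.0027, -0.29, 1.84, 0.0, 0.015], [0.0, -0.0107, 0.0026, -0.29, 1.84, 0.0, 0.015], [-0.0, -0.0107, 0.0026, -0.29, 1.84, 0.01, 0.015], [-0.0002, -0.0107, 0.0024, -0.28, 1.85, 0.0, 0.015], [-0.0002, -0.0108, 0.0025, -0.29, 1.84, 0.0, 0.015], [-0.0003, -0.0107, 0.0023, -0.29, 1.84, 0.01, 0.015]]]
[[[-0.0003, -0.0108, 0.0024, -0.29, 1.84, 0.0, 0.015], [-0.0005, -0.0108, 0.0022, -0.28, 1.84, 0.0, 0.015], [-0.0005, -0.0107, 0.0022, -0.29, 1.84, 0.01, 0.015], [-0.0006, -0.0108, 0.0021, -0.29, 1.84, 0.0, 0.015], [-0.0006, -0.0108, 0.002, -0.29, 1.84, 0.0, 0.015], [-0.0007, -0.0108, 0.0019, -0.28, 1.84, 0.01, 0.015], [-0.0008, -0.0109, 0.0019, -0.29, 1.84, 0.0, 0.015], [-0.0008, -0.0108, 0.0018, -0.29, 1.84, 0.0, 0.015]]]
end [0.532  0.2757 0.365 ] [ 0.9265  0.3763 -0.      0.    ]
```

step_arm(commands=[[[0, -0.011, 0.003, -0.3, 1.84, 0, 0.015], [0, -0.011, 0.003, -0.3, 1.84, 0, 0.015], [0, -0.011, 0.003, -0.3, 1.84, 0, 0.015], [0, -0.011, 0.003, -0.3, 1.84, 0, 0.015], [0, -0.011, 0.002, -0.3, 1.84, 0, 0.015], [0, -0.011, 0.002, -0.3, 1.84, 0, 0.015], [0, -0.011, 0.002, -0.3, 1.84, 0, 0.015], [0, -0.011, 0.002, -0.3, 1.84, 0, 0.015]]])

```text
clock: 11.9
tool_pos: [0.5954, 0.2204, 0.3787]
eef_rot: [0.919, 0.374, -0.125, 0.03]
ft_force: [0.2, 0.3, -1.3]
opening: 0.0244
gripper_force: 78.4
```

step_arm(commands=[[[0, -0.011, 0.002, -0.3, 1.84, 0, 0.015], [0, -0.011, 0.002, -0.3, 1.84, 0, 0.015], [-0.001, -0.011, 0.002, -0.3, 1.84, 0, 0.015], [-0.001, -0.011, 0.002, -0.3, 1.84, 0, 0.015], [-0.001, -0.011, 0.002, -0.3, 1.84, 0, 0.015], [-0.001, -0.011, 0.002, -0.3, 1.84, 0, 0.015], [-0.001, -0.01, 0.002, -0.2, 1.84, 0, 0.015], [-0.001, -0.01, 0.002, -0.2, 1.84, 0, 0.015]]])

```text
clock: 12.7
tool_pos: [0.5293, 0.2765, 0.3654]
eef_rot: [0.926, 0.377, 0.0, -0.0]
ft_force: [-0.4, -0.1, -0.6]
opening: 0.0245
gripper_force: 78.4
```

```bash
python3 - <<'E'
from h import *
from station import arm
s=arm.state();p,q=s["tool_pos"],s["eef_rot"];R=Ro.from_quat(q);print(p,q)
print("shift to lift pose",R.inv().apply(np.array([.532,.2757,.350])-p).round(4),"turn",np.degrees((R.inv()*Ro.from_quat([.9265,.3763,0,0])).as_rotvec()).round(2))
W=arm.snapshot("wrist");S=arm.snapshot("side")
W0=np.load("wrist1.npz")
z=R.apply([0,0,1]);tip=p+z*.1796
print("pred tip",proj(S,tip),proj(W,tip))
cv2.imwrite("pics/d.png",np.hstack([cv2.resize(S["color"][250:410,270:390],(390,520)),cv2.resize(W["color"][100:420,200:440],(390,520))])[:,:,::-1])
E
```

```text
[0.52931382 0.2764689  0.3653892 ] [ 9.26151264e-01  3.77151959e-01  4.44727952e-04 -1.98790674e-04]
shift to lift pose [0.0014 0.0024 0.0154] turn [-0.   -0.06  0.11]
pred tip [333.94944588 336.56683889] [316.21386902 237.12431937]
```

View pics/d.png

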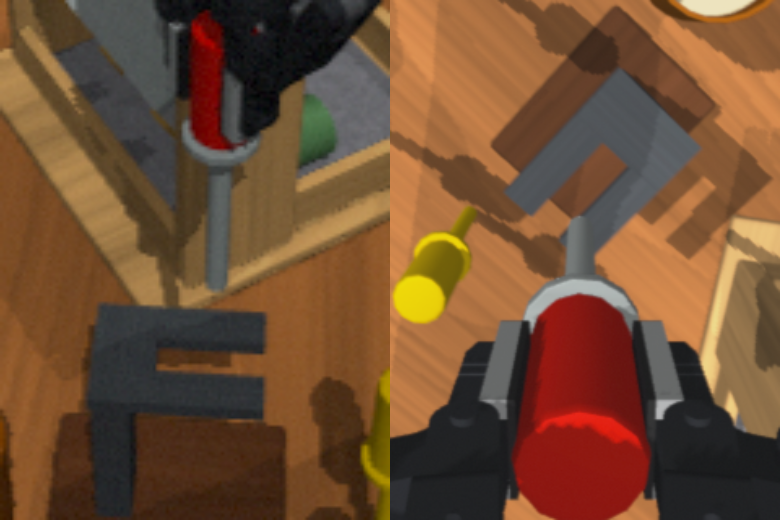

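The rod is upright over the fork. The slot centre is about side crop (199,356). I check that against where the rod was picked up.

```bash
python3 - <<'E'
from h import *
S=np.load("side1.npz")
print(plane(S,(331.2,359.5),.13), proj(S,(.532,.2757,.13)))
E
```

```text
[0.53264155 0.27520675 0.13      ] [331.60351539 359.80607094]
```

step_arm(commands=[[[0.001, 0.002, 0.005, 0, 0, 0.1, 0.015], [0, 0, 0.005, 0, 0, 0, 0.015], [0, 0, 0.005, 0, 0, 0, 0.015], [0, 0, 0, 0, 0, 0, 0.015], [0, 0, 0, 0, 0, 0, 0.015], [0, 0, 0, 0, 0, 0, 0.015], [0, 0, 0, 0, 0, 0, 0.015], [0, 0, 0, 0, 0, 0, 0.015]]])

```text
clock: 13.6
tool_pos: [0.5317, 0.2752, 0.3496]
eef_rot: [0.927, 0.376, -0.0, -0.0]
ft_force: [-0.3, -0.8, -1.7]
opening: 0.0242
gripper_force: 78.5
```

Agrees to 1 mm. Now I lower by 0.129 m in two parts, the last one gently.

step_arm(commands=[[[0, 0, 0.015, 0, 0, 0, 0.015], [0, 0, 0.015, 0, 0, 0, 0.015], [0, 0, 0.015, 0, 0, 0, 0.015], [0, 0, 0.015, 0, 0, 0, 0.015], [0, 0, 0.015, 0, 0, 0, 0.015], [0, 0, 0.015, 0, 0, 0, 0.015], [0, 0, 0.015, 0, 0, 0, 0.015], [0, 0, 0.015, 0, 0, 0, 0.015]]])

```text
clock: 14.4
tool_pos: [0.5317, 0.2752, 0.229]
eef_rot: [0.927, 0.376, -0.0, -0.0]
ft_force: [0.4, 0.5, -0.8]
opening: 0.0243
gripper_force: 78.5
```

step_arm(commands=[[[0, 0, 0.003, 0, 0, 0, 0.015], [0, 0, 0.003, 0, 0, 0, 0.015], [0, 0, 0.002, 0, 0, 0, 0.015], [0, 0, 0.001, 0, 0, 0, 0.015], [0, 0, 0, 0, 0, 0, 0.015], [0, 0, 0, 0, 0, 0, 0.015], [0, 0, 0, 0, 0, 0, 0.015], [0, 0, 0, 0, 0, 0, 0.015]]], squeeze=40)

```text
clock: 15.2
tool_pos: [0.5316, 0.2751, 0.2206]
eef_rot: [0.927, 0.376, -0.0, -0.0]
ft_force: [-0.7, 0.6, -2.3]
opening: 0.0244
gripper_force: 78.5
```

step_arm(commands=[[[0, 0, 0.001, 0, 0, 0, 0.015], [0, 0, 0.0005, 0, 0, 0, 0.015], [0, 0, 0, 0, 0, 0, 0.015], [0, 0, 0, 0, 0, 0, 0.015], [0, 0, 0, 0, 0, 0, 0.015], [0, 0, 0, 0, 0, 0, 0.015], [0, 0, 0, 0, 0, 0, 0.015], [0, 0, 0, 0, 0, 0, 0.015]]])

```text
clock: 16.0
tool_pos: [0.5316, 0.2752, 0.2196]
eef_rot: [0.927, 0.376, -0.0, 0.0]
ft_force: [-1.2, -1.3, 6.8]
opening: 0.0244
gripper_force: 79.4
```

Contact: the collar rests on the fork. Now I release slowly.

step_arm(commands=[[[0, 0, 0, 0, 0, 0, 0.026], [0, 0, 0, 0, 0, 0, 0.028], [0, 0, 0, 0, 0, 0, 0.032], [0, 0, 0, 0, 0, 0, 0.04], [0, 0, 0, 0, 0, 0, 0.055], [0, 0, 0, 0, 0, 0, 0.07], [0, 0, 0, 0, 0, 0, 0.0854], [0, 0, 0, 0, 0, 0, 0.0854]]])

```text
clock: 16.8
tool_pos: [0.5315, 0.2751, 0.2189]
eef_rot: [0.927, 0.376, -0.001, -0.0]
ft_force: [-0.2, 0.6, 0.0]
opening: 0.0854
gripper_force: 0.0
```

step_arm(commands=[[[0, 0, 0, 0, 0, 0, 0.0854], [0, 0, 0, 0, 0, 0, 0.0854], [0, 0, -0.01, 0, 0, 0, 0.0854], [0, 0, -0.02, 0, 0, 0, 0.0854], [0, 0, -0.03, 0, 0, 0, 0.0854], [0, 0, -0.03, 0, 0, 0, 0.0854], [0, 0, -0.03, 0, 0, 0, 0.0854], [0, 0, -0.02, 0, 0, 0, 0.0854]]])

```text
clock: 17.6
tool_pos: [0.5318, 0.2754, 0.362]
eef_rot: [0.927, 0.376, 0.001, -0.0]
ft_force: [-0.2, 0.2, -0.3]
opening: 0.0853
gripper_force: 0.0
```

step_arm(commands=[[[-0.03, 0.03, 0, 0, 0, 0, 0.0854], [-0.03, 0.03, 0, 0, 0, 0, 0.0854], [-0.03, 0.03, 0, 0, 0, 0, 0.0854], [-0.03, 0.03, 0, 0, 0, 0, 0.0854], [-0.03, 0.03, 0, 0, 0, 0, 0.0854], [-0.03, 0.03, 0, 0, 0, 0, 0.0854], [0, 0, 0, 0, 0, 0, 0.0854], [0, 0, 0, 0, 0, 0, 0.0854]]])

```text
clock: 18.4
tool_pos: [0.5281, 0.0198, 0.3597]
eef_rot: [0.927, 0.375, -0.0, 0.0]
ft_force: [0.8, 1.0, 0.3]
opening: 0.0856
gripper_force: 0.0
```

```bash
python3 - <<'E'
from h import *
from station import arm
S=arm.snapshot("side");T=arm.snapshot("top");S0=np.load("side0.npz")
for c,st,_ in blobs(S,(0,200,80),(5,255,255),(300,310,360,380)): print(c,st)
cv2.imwrite("pics/e.png",np.hstack([cv2.resize(S["color"][130:470,180:435],(400,533)),cv2.resize(T["color"][130:340,130:400],(400,311)) if 0 else cv2.resize(T["color"][120:360,130:310],(400,533))])[:,:,::-1])
E
```

```text
[333.5 344.3] [325, 327, 18, 36, 511]
```

View pics/e.png

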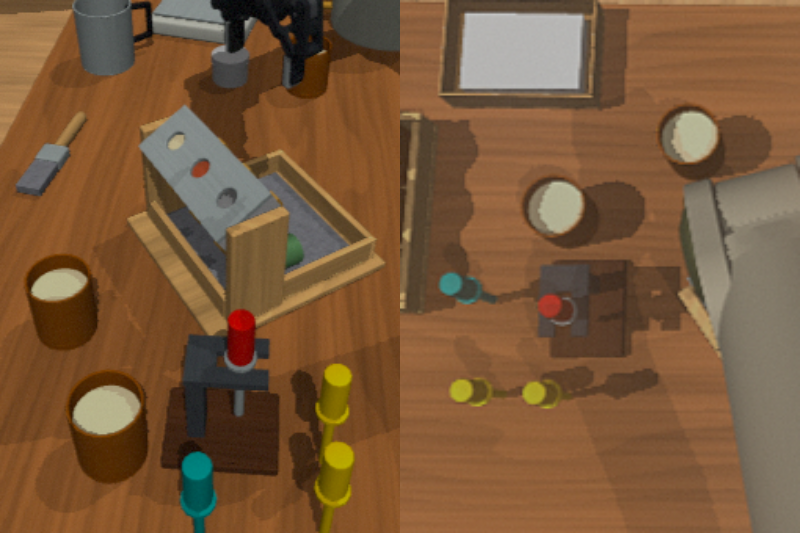

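The rod hangs upright as before, with its handle at side pixel (333.5,344) against (333,345) at the start. The green hole is empty and its candle lies in the tray. The other two candles and the jars are in place. I hand in.

```bash
python3 -c "
from station import arm
print(arm.hand_in())"
```

```text
the job is handed in; nothing more can be done
None
```

The green candle is in the catch tray, the other two candles are still in their cavities, and the red-handled rod hangs upright in its stand; the jars and tin looked undisturbed and the job was handed in at about 18.5 s.

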